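# Put the staining bench back in order: every vessel on its own mat

### The job

The round jar, the square staining dish and the oblong slide box have been left on one another's mats. Using the empty six-sided mat to park one of them on the way, move each vessel to the middle of the mat of its own outline (round on round, square on square, oblong on oblong), upright, set down gently, with the dish and the slide box turned in line with their mats; do not knock any over, and leave the specimen cup, the petri dish and the hand counter where they are.

Things in the scene. Friction and masses are not known exactly. Their poses are not given: they have to be found in the camera images.
- jar: Round screw-lid jar with a vertical plain side: amber glass body 56 mm in diameter and 52 mm high, a 5 mm neck, white lid also 56 mm in diameter from 57 to 75 mm above its base; about 0.25 kg, loose. Origin: centre of its underside; z up along its axis. Belongs on the round mat.
- dish: Square staining dish: 54 x 54 mm clear glass with white slides inside, steel lid flush with the sides up to 58 mm, a small steel knob (14 mm wide) on top up to 68 mm; about 0.28 kg, loose. Origin: centre of its underside; x and y parallel to its sides, z up. The lid is fixed on. Belongs on the square mat.
- slidebox: Closed oblong white plastic box for microscope slides, 84 mm along its x, 44 mm along its y, 50 mm high, with a brown card label on its top; about 0.22 kg, loose. Origin: centre of its underside; z up. Belongs on the oblong mat.
- mat_round: Round dark rubber mat, 108 mm in diameter, 4 mm thick, fixed to the bench. Origin: centre of its underside, on the bench top (its top is 4 mm above); z up.
- mat_square: Square dark rubber mat, 100 x 100 mm, 4 mm thick, fixed. Origin: centre of its underside, on the bench top; x and y parallel to its sides.
- mat_oblong: Oblong dark rubber mat, 126 mm along its x, 80 mm along its y, 4 mm thick, fixed. Origin: centre of its underside, on the bench top.
- mat_hex: Six-sided dark rubber mat, 124 mm across flats, 4 mm thick, fixed; it is the empty one at the start and serves as the parking place. Origin: centre of its underside, on the bench top.
- cup: Bystander: clear specimen cup with white lid, 50 mm in diameter, 48 mm high, loose. Origin: centre of its underside.
- petri: Bystander: closed clear petri dish with brown agar, 58 mm in diameter, 12 mm high, loose. Origin: centre of its underside.
- counter: Bystander: small steel hand tally counter, 52 x 34 mm, 26 mm high (38 mm with its push pin), loose. Origin: centre of its underside.
Mind the look-alikes: they are no part of the job. Leave any purple or yellow look-alike of the jar alone.

How it is judged:
By the outcome, as a careful person would: the job done as asked, in the order asked, and still so for the second after the job is handed in, with the robot touching nothing.
It also fails if it takes over 112 s, if anything falls off the work surface, if the arm or the gripper's body presses on something with over 40 N, if the wrist force passes 120 N, or if a joint passes its speed limit or range.

### The arm

A 7-joint arm with a two-finger parallel gripper is mounted at the origin on the work surface. World frame = base frame: x ahead of the robot, y to its left, z up, the work surface at z = 0. Lengths are in m, angles in rad, forces in N, time in s.
With the tool pointing down it reaches from about 0.4 to 0.85 m from the base axis. Payload 10.4 kg.
Tool frame: the origin (TCP) lies on the centre line of the jaws, within the pads' length; the fingertips stand 14 mm ahead of it and the grasp point (between the pads) lies 5 mm behind it (manip.tip_reach is the distance from the TCP to the fingertips, in m); z points along the fingers, y is the line along which they close (so a half turn about z gives the same grasp; the last joint's range is limited). The gripper opens to 85 mm and grips with 20 to 120 N. Pads are 22 mm wide; open, the fingers measure 114 mm over their backs; the gripper's body (76 mm by 85 mm) begins 54 mm behind the grasp point. The pads swing forward as they close: fully open they stand 13 mm farther back than shut.
Start: joints at [-1.132, 0.332, -0.065, 1.46, 0.022, 1.35, -0.088], TCP at [0.278, 0.56, 0.214] pointing down, gripper open.
Joint ranges: [-2.6, 2.6], [-0.5, 2.12], [-1.47, 1.34], [0.16, 2.42], [-1.27, 4.41], [0.06, 2.06], [-2.6, 2.6]. Speed limits (rad/s): [2.22, 2.22, 2.79, 2.79, 3.14, 3.14, 3.14].

### API

Orientations are given as a unit quaternion [x, y, z, w].
In Python, from workcell import manip gives the robot as it stands.
- The arm moves only by the shell command python3 -m pendant 'ROWS' [FORCE]. ROWS is JSON, a list of rows, each a list of 7 numbers: the shift along the tool's x, y, z in units of 50 mm (1.0 is 50 mm), then the turn, a rotation vector about the tool's x, y, z in units of 8 degrees (1.0 is 8 degrees), then the opening, from -1 (shut) to 1 (fully open), so that 0 is half open. In form: [[dx, dy, dz, ax, ay, az, jaw], ...]. A call has exactly 10 rows; each row is the pose to reach, as a shift and turn from the pose commanded when the call began, along the tool's axes at that moment; what a row does not reach only later rows make up. A row lasts 1/8 s, in which the tool goes at most 62.5 mm and 10.7 degrees, less where a joint would pass 70% of its speed; a pose out of reach is approached as far as the arm can. A call with a gripper value outside its range is refused whole. The fingers move at their own pace and stop on an object; FORCE is the grip in N (left out, the last holds). Time passes only in rows, so rows that repeat a pose let the fingers close, or fill a call up. It gives the time, the measured TCP pose, the force, the opening and the grip force at its end, in the units of the state.
- manip.get_obs(): the state, without advancing time (a new reading comes with each control period).
- manip.camera(name): name is "side" or "top" or "wrist"; returns (picture, depth): 420x560x3 uint8, red, green, blue; 420x560 float32, m along the optical axis (not along the pixel's ray), 0 where there is no reading.
- manip.get_calibration(name): a dict with "fx", "fy", "cx", "cy" (pixels), "xyz" and "orientation" of the camera in the world. Camera axes: x right, y up, looking along -z (the intrinsics and any distortion apply to the point x, -y, -z); pixel columns grow to the right and rows downward; lengths in m; the calibration is good to about 2 mm. A picture is of the moment at which its call begins: read the wrist's pose just before it. get_calibration takes no time and is no camera call; for the wrist camera it gives the pose at the moment of the call.
- manip.hand_in(): hands the job in; it is judged then, once.
Trained networks look in the newest picture that a camera, given by its name, has taken for a name from the list of things; names that differ only in an ending like _2 or _b are one class to them, and where a whole thing is asked for, a point or a joint stands for the part that bears it (a point fixed in the world has none). Each returns a list of dicts, best first, with "p" (0 to 1); they miss things now and then, are a little off and sometimes report something else, mostly with a low value. They report only what shows in the picture. A call takes as long as a camera call. They do not tell look-alikes from the thing itself.
- manip.find_in(thing, camera): "box" ([left, top, right, bottom] in pixels, round what is visible of it).
- manip.trace(thing, camera): "pixels" (420x560 bool, what is visible of it) and "box" ([left, top, right, bottom] in pixels, round what is visible of it).
- manip.tip_of(thing, camera): "pixel" ([column, row] in pixels: a listed point, or the origin of a listed thing).
The state is a dict: "clock": time; "joint_pos": joint angles; "joint_velocities": joint speeds; "tau": joint torques, N m; "position": TCP position; "ee_rot": TCP orientation; "ft_force": force on the tool from outside, world axes, zero at the start; "torque": the same for the moment, N m; "grip_width": opening from 0.0 (shut) to 1.0 (fully open); "grasp_force": force on a finger pad.
Only numpy, scipy, OpenCV 4.12 (cv2) and the standard library are available. Lean on these libraries where they do the work, as an engineer would, in place of code of your own. Each camera call takes 0.05 s, during which the arm holds its last target. There are 200 camera calls.

## Working session

There is one attempt and no reset: what is moved stays moved. The work goes in short steps, Python scripts to look and compute and a shell command to move; the robot and the scene stay as the last step left them, time stands still between calls to the robot, and variables do not carry over. Pictures are saved under pics/ and viewed, at most 14 in all, crops included, and the job is handed in when it is done.

```bash
ls; mkdir -p pics
cat > h.py <<'E'
import numpy as np, cv2
from scipy.spatial.transform import Rotation as R
from workcell import manip
def snap(c,name=None):
    cal=manip.get_calibration(c); im,d=manip.camera(c)
    if name: cv2.imwrite('pics/'+name,cv2.cvtColor(im,cv2.COLOR_RGB2BGR))
    return cal,im,d
def cloud(cal,d):
    v,u=np.mgrid[0:d.shape[0],0:d.shape[1]]
    p=np.stack([(u-cal['cx'])/cal['fx']*d,-(v-cal['cy'])/cal['fy']*d,-d],-1)
    return p@R.from_quat(cal['orientation']).as_matrix().T+np.array(cal['xyz'])
E
python3 - <<'E'
from h import *
o=manip.get_obs(); print(o['clock'],o['position'],o['ee_rot'],manip.tip_reach)
for c in ['top','side']:
    cal,im,d=snap(c,c+'0.png'); print(c,cal); P=cloud(cal,d); np.savez('/tmp/'+c,P=P,im=im)
    for t in ['jar','dish','slidebox','mat_round','mat_square','mat_oblong','mat_hex','cup','petri','counter']:
        for r in manip.trace(t,c):
            m=r['pixels']&(d>0); q=P[m]
            if len(q)==0: continue
            print(t,round(r['p'],2),np.round(r['box']),m.sum(),np.round(np.median(q,0),3),np.round(np.percentile(q[:,2],[5,95]),3))
E
```

```text
pics
0.0 [0.27829063 0.5591745  0.2128212 ] [ 2.28828412e-01  9.73466515e-01 -6.96616541e-04 -1.31172861e-04] 0.014
top {'fx': 407.0667994346464, 'fy': 407.0667994346464, 'cx': 277.8865502166582, 'cy': 204.68957581447125, 'xyz': array([0.33618791, 0.01561319, 1.06705541]), 'orientation': array([-0.06278833,  0.07601741,  0.7094631 , -0.69781165])}
jar 0.98 [184. 175. 210. 198.] 506 [0.583 0.202 0.075] [0.021 0.078]
jar 0.88 [134. 195. 165. 220.] 562 [0.531 0.313 0.078] [0.021 0.082]
jar 0.67 [177. 214. 202. 242.] 513 [0.481 0.218 0.075] [0.023 0.078]
dish 0.85 [383. 217. 412. 245.] 631 [ 0.468 -0.3    0.061] [0.014 0.066]
slidebox 0.68 [225. 215. 257. 250.] 566 [0.467 0.092 0.054] [0.05  0.057]
mat_round 0.79 [375. 211. 415. 248.] 676 [ 0.478 -0.296  0.004] [0.    0.008]
mat_square 0.86 [218. 211. 268. 258.] 858 [0.469 0.079 0.004] [0.001 0.008]
mat_square 0.7 [382. 215. 414. 243.] 643 [ 0.468 -0.301  0.061] [0.011 0.066]
mat_square 0.69 [228. 151. 252. 173.] 353 [0.667 0.091 0.012] [0.008 0.016]
mat_square 0.33 [377. 210. 411. 252.] 683 [ 0.486 -0.296  0.004] [0.    0.009]
mat_oblon
[... 1006 characters left out ...]
0.06 ] [0.007 0.064]
slidebox 0.64 [221. 186. 256. 222.] 790 [0.466 0.078 0.046] [0.005 0.055]
mat_round 0.7 [253. 314. 305. 364.] 1056 [ 0.482 -0.336  0.003] [-0.     0.006]
mat_square 0.89 [217. 202. 264. 224.] 479 [0.479 0.059 0.003] [-0.001  0.006]
mat_oblong 0.57 [228. 142. 264. 161.] 213 [0.567 0.326 0.003] [-0.001  0.006]
mat_hex 0.74 [288. 220. 341. 266.] 1626 [ 0.627 -0.088  0.003] [0.    0.006]
mat_hex 0.67 [226. 144. 267. 162.] 216 [0.567 0.329 0.003] [-0.001  0.006]
cup 0.7 [213. 247. 236. 274.] 446 [ 0.403 -0.111  0.046] [0.004 0.049]
petri 0.72 [298. 187. 317. 201.] 257 [0.665 0.087 0.011] [0.005 0.014]
counter 0.71 [358. 324. 381. 351.] 432 [ 0.65  -0.379  0.025] [0.012 0.035]
```

```bash
cat > fit.py <<'E'
from h import *
def ortho(cal,im,z,x0,y0,w,s=0.0005):  # rows: x descending, cols: y descending
    n=int(w/s); xs=x0+w/2-np.arange(n)*s; ys=y0+w/2-np.arange(n)*s
    X,Y=np.meshgrid(xs,ys,indexing='ij'); P=np.stack([X,Y,np.full_like(X,z)],-1)-np.array(cal['xyz'])
    c=P@R.from_quat(cal['orientation']).as_matrix()
    u=cal['cx']+cal['fx']*c[...,0]/-c[...,2]; v=cal['cy']-cal['fy']*c[...,1]/-c[...,2]
    return cv2.remap(im,u.astype(np.float32),v.astype(np.float32),cv2.INTER_LINEAR)
E
python3 - <<'E'
from fit import *
a=np.load('/tmp/top.npz');im=a['im']
cal=manip.get_calibration('top')
t=cv2.cvtColor(cv2.resize(im[130:290,120:440],None,fx=2.5,fy=2.5,interpolation=cv2.INTER_CUBIC),cv2.COLOR_RGB2BGR)
cv2.imwrite('pics/topcrop.png',t)
tiles=[]
for n,x,y in [('jar',.525,.313),('box',.467,.085),('dish',.47,-.3),('hex',.629,-.082)]:
    tiles.append(ortho(cal,im,.004,x,y,.2,.0005))
cv2.imwrite('pics/ortho.png',cv2.cvtColor(cv2.resize(np.vstack([np.hstack(tiles[:2]),np.hstack(tiles[2:])]),(600,600)),cv2.COLOR_RGB2BGR))
E
```

```text
(no output)
```

View pics/topcrop.png

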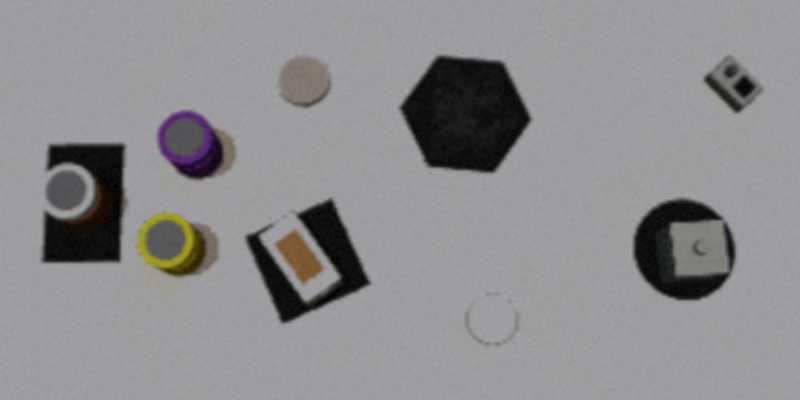

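View pics/ortho.png

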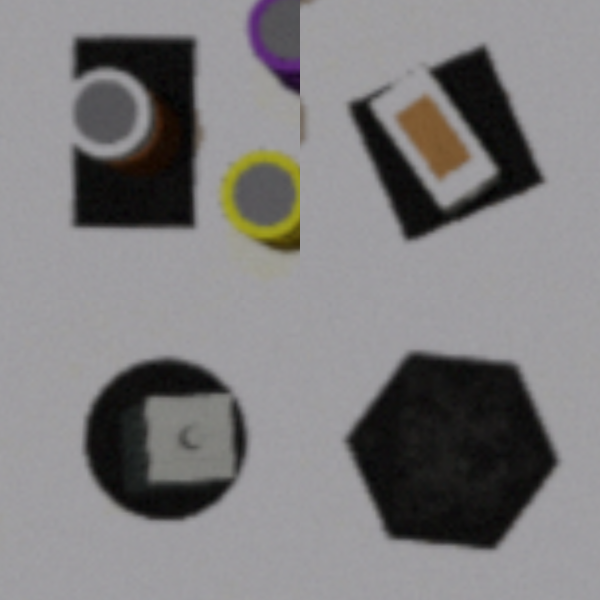

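```bash
cat > meas.py <<'E'
from fit import *
def yaw(a): return round((a+90)%180-90,1)
def w(p,x,y,W=.2,s=.0005): return np.round([x+W/2-p[1]*s,y+W/2-p[0]*s],4)
def big(m):
    m=cv2.morphologyEx(m.astype(np.uint8),cv2.MORPH_OPEN,np.ones((7,7)))
    n,l,st,c=cv2.connectedComponentsWithStats(m); k=1+np.argmax(st[1:,4]); return cv2.convexHull(cv2.findContours((l==k).astype(np.uint8),0,1)[0][0])
def rect(h,x,y):
    c,wh,a=cv2.minAreaRect(h); b=cv2.boxPoints((c,wh,a)); P=np.array([w(p,x,y) for p in b]); e=P[1]-P[0],P[2]-P[1]
    L=e[0] if np.hypot(*e[0])>np.hypot(*e[1]) else e[1]
    return w(c,x,y),np.round(np.array(wh)*.5,1),'yaw long',yaw(np.degrees(np.arctan2(L[1],L[0])))
E
cat > run1.py <<'E'
from meas import *
for c in ['top','side']:
    im=np.load(f'/tmp/{c}.npz')['im']; cal=manip.get_calibration(c); print(c)
    g=lambda z,x,y:ortho(cal,cv2.GaussianBlur(im,(3,3),0),z,x,y,.2).astype(int)
    for n,x,y in [('oblong',.525,.313),('square',.467,.085),('round',.47,-.3),('hex',.629,-.082)]:
        o=g(.004,x,y); m=o.max(2)<85; h=big(m)
        if n in('round','hex'): cc,r=cv2.minEnclosingCircle(h); print(n,w(cc,x,y),r*.5,rect(h,x,y))
        else: print(n,*rect(h,x,y))
P=np.load('/tmp/top.npz')['P']
def blob(x,y,z0,z1,r=.07):
    m=(abs(P[...,2]-(z0+z1)/2)<(z1-z0)/2)&(np.hypot(P[...,0]-x,P[...,1]-y)<r); q=P[m]; 
    c,wh,a=cv2.minAreaRect((q[:,:2]*1000).astype(np.float32)); print(len(q),np.round(np.median(q,0),4),'rect',np.round(c,1),np.round(wh,1),round(a,1))
blob(.467,.085,.048,.06); blob(.468,-.3,.056,.068); blob(.531,.313,.072,.086,.05); blob(.583,.202,.068,.082,.05);blob(.481,.218,.068,.082,.05)
im=np.load('/tmp/top.npz')['im']; cal=manip.get_calibration('top')
for n,x,y,z,f in [('box',.467,.085,.054,lambda o:(o.min(2)>175)|((o[...,0]-o[...,2])>40)),('dish',.47,-.3,.062,lambda o:o.min(2)>90)]:
    o=ortho(cal,im,z,x,y,.2).astype(int); print(n,o[200,200],o[5,5])
    cv2.imwrite(f'pics/o_{n}.png',cv2.cvtColor(o.astype(np.uint8),cv2.COLOR_RGB2BGR))
E
python3 run1.py
```

```text
top
oblong [0.5369 0.3227] [ 81.4 126.1] yaw long -0.4
square [0.4714 0.0877] [100.1  99.9] yaw long 23.6
round [ 0.4768 -0.3101] 53.56068420410156 (array([ 0.4765, -0.3045]), array([106.6,  95.5]), 'yaw long', np.float32(3.8))
hex [ 0.6285 -0.0832] 69.95584106445312 (array([ 0.6285, -0.0833]), array([123.6, 139.9]), 'yaw long', np.float32(-36.5))
side
oblong [0.5514 0.3025] [118.7 148.7] yaw long -72.7
square [0.4716 0.0841] [97.6 99. ] yaw long -66.0
round [ 0.4775 -0.3134] 52.87419509887695 (array([ 0.4777, -0.3195]), array([104.1,  92.5]), 'yaw long', np.float32(1.3))
hex [ 0.6287 -0.0865] 69.68550872802734 (array([ 0.6286, -0.0865]), array([139.3, 121.6]), 'yaw long', np.float32(83.6))
584 [0.4684 0.0931 0.0541] rect [469.   92.8] [86.3 43.9] 35.1
452 [ 0.47   -0.3054  0.062 ] rect [ 470.7 -307.3] [54.  55.3] 3.3
406 [0.5343 0.319  0.0793] rect [535.  319.9] [54.4 54.2] 28.1
388 [0.5872 0.2057 0.0753] rect [588.3 205.3] [52.8 55.1] 88.3
408 [0.484  0.2213 0.0754] rect [484.4 221.4] [54.9 53.8] 88.8
box [125  89  51] [24 11 31]
dish [109 109 106] [159 158 162]
```

```bash
cat > go.py <<'E'
import sys
from h import *
def plan(x,y,z,yaw=None):
    o=manip.get_obs(); r=R.from_quat(o['ee_rot']); M=r.as_matrix(); s=M.T@(np.array([x,y,z])-o['position'])/.05
    cy=np.degrees(np.arctan2(M[1,1],M[0,1]))
    if yaw is None: yaw=cy
    d=(yaw-cy+90)%180-90
    rot=R.from_euler('z',d,degrees=True)*r; X=rot.as_matrix()
    # desired: tool exactly down with y at cy+d
    a=np.radians(cy+d); D=np.array([[np.sin(a),np.cos(a),0],[-np.cos(a),np.sin(a),0],[0,0,-1]]);
    rv=(r.inv()*R.from_matrix(D)).as_rotvec(degrees=True)/8
    print('shift',np.round(s,2),'turn',np.round(rv,2),'| now',np.round(o['position'],4),'yaw',round(cy,1),'q7',round(o['joint_pos'][6],2),'t',round(o['clock'],2),'grip',round(o['grip_width'],3),round(o['grasp_force'],1))
if __name__=='__main__': plan(*map(float,sys.argv[1:]))
E
python3 go.py .5 .318 .2; python3 go.py .5 .318 .2 63.5
```

```text
Traceback (most recent call last):
  File "go.py", line 13, in <module>
    if __name__=='__main__': plan(*map(float,sys.argv[1:]))
                             ~~~~^^^^^^^^^^^^^^^^^^^^^^^^^^
  File "go.py", line 11, in plan
    rv=(r.inv()*R.from_matrix(D)).as_rotvec(degrees=True)/8
                ~~~~~~~~~~~~~^^^
  File "scipy/spatial/transform/_rotation.pyx", line 1143, in scipy.spatial.transform._rotation.Rotation.from_matrix
ValueError: Non-positive determinant (left-handed or null coordinate frame) in rotation matrix 0: [[ 0.89526074  0.4455426   0.        ]
 [-0.4455426   0.89526074  0.        ]
 [ 0.          0.         -1.        ]].
Traceback (most recent call last):
  File "go.py", line 13, in <module>
    if __name__=='__main__': plan(*map(float,sys.argv[1:]))
                             ~~~~^^^^^^^^^^^^^^^^^^^^^^^^^^
  File "go.py", line 11, in plan
    rv=(r.inv()*R.from_matrix(D)).as_rotvec(degrees=True)/8
                ~~~~~~~~~~~~~^^^
  File "scipy/spatial/transform/_rotation.pyx", line 1143, in scipy.spatial.transform._rotation.Rotation.from_matrix
ValueError: Non-positive determinant (left-handed or null coordinate frame) in rotation matrix 0: [[ 0.89493436  0.44619781  0.        ]
 [-0.44619781  0.89493436  0.        ]
 [ 0.          0.         -1.        ]].
```

```bash
sed -i 's/\[np.sin(a),np.cos(a),0\],\[-np.cos(a)/[-np.sin(a),np.cos(a),0],[np.cos(a)/' go.py; python3 go.py .5 .318 .25 20
```

```text
shift [-6.12 -2.35 -0.73] turn [ 0.   -0.    5.44] | now [0.2784 0.5596 0.2137] yaw 63.5 q7 -0.09 t 1.1 grip 1.0 0.0
```

```bash
python3 -m pendant '[[-1,-0.4,-0.2,0,0,1,0.8],[-2,-0.8,-0.4,0,0,2,0.8],[-3,-1.2,-0.6,0,0,3,0.8],[-4,-1.6,-0.7,0,0,4,0.8],[-5,-2,-0.7,0,0,5,0.8],[-6.12,-2.35,-0.7,0,0,5.44,0.8],[-6.12,-2.35,-0.7,0,0,5.44,0.8],[-6.12,-2.35,-0.7,0,0,5.44,0.8],[-6.12,-2.35,-0.7,0,0,5.44,0.8],[-6.12,-2.35,-0.7,0,0,5.44,0.8]]' 40
python3 - <<'E'
from meas import *
cal,im,d=snap('wrist','w1.png'); P=cloud(cal,d); print(cal['xyz'],R.from_quat(cal['orientation']).as_matrix()[:,2].round(2))
np.savez('/tmp/w1',P=P,im=im)
for t in ['jar','mat_oblong']:
    for r in manip.trace(t,'wrist'):
        q=P[r['pixels']&(d>0)]; 
        if len(q): print(t,round(r['p'],2),np.round(r['box']),len(q),np.round(np.median(q,0),3),np.round(np.percentile(q,[2,98],axis=0),4))
E
```

```text
clock: 2.35
position: [0.4993, 0.319, 0.2486]
ee_rot: [0.573, 0.82, 0.0, -0.0]
ft_force: [0.9, -0.2, -0.1]
grip_width: 0.901
grasp_force: 0.0
[0.47315243 0.39014063 0.41042987] [-0.1   0.28  0.96]
jar 0.96 [281. 164. 334. 219.] 2119 [0.531 0.324 0.081] [[0.5078 0.2946 0.0097]
 [0.559  0.3465 0.0824]]
jar 0.71 [289. 247. 333. 305.] 2137 [0.582 0.215 0.076] [[0.5609 0.1814 0.0052]
 [0.6123 0.2323 0.0783]]
jar 0.69 [219. 213. 264. 272.] 2081 [0.484 0.233 0.076] [[0.4599 0.1989 0.009 ]
 [0.5094 0.249  0.0785]]
mat_oblong 0.7 [252. 141. 360. 222.] 3070 [0.515 0.338 0.006] [[0.4765 0.2861 0.0041]
 [0.5983 0.3621 0.0073]]
```

View pics/w1.png

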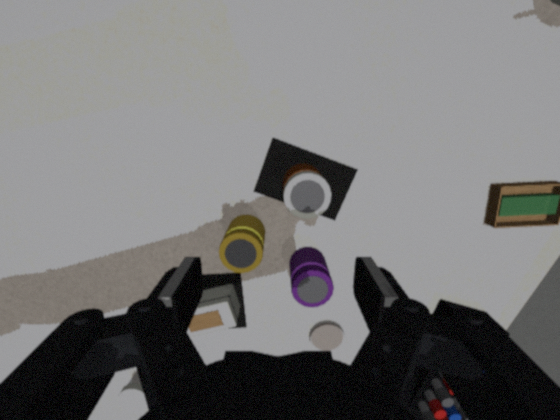

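```bash
cat >> meas.py <<'E'
def blob(P,x,y,z0,z1,r=.05):
    m=(P[...,2]>z0)&(P[...,2]<z1)&(np.hypot(P[...,0]-x,P[...,1]-y)<r); q=P[m][:,:2]
    c=q.mean(0); k=np.hypot(*(q-np.median(q,0)).T)<r; q=q[k]
    rc,wh,a=cv2.minAreaRect((q*1000).astype(np.float32)); print('  blob n',len(q),'mean',np.round(q.mean(0),4),'z',round(np.median(P[m][:,2]),4),'rect',np.round(rc,1),np.round(wh,1),round(a,1))
E
python3 - <<'E'
from meas import *
for c in ['w1','side','top']:
    a=np.load(f'/tmp/{c}.npz');P=a['P'];print(c); blob(P,.534,.32,.073,.088); 
    blob(P,.484,.222,.069,.082); blob(P,.588,.206,.069,.082)
    if c!='w1': blob(P,.469,.093,.047,.06,.055); blob(P,.470,-.306,.056,.068)
im=np.load('/tmp/w1.npz')['im']; cal=manip.get_calibration('wrist')
x,y=.537,.32; o=ortho(cal,cv2.GaussianBlur(im,(3,3),0),.004,x,y,.2).astype(int); print(rect(big(o.max(2)<85),x,y))
E
python3 go.py .535 .320 .12 20
```

```text
w1
  blob n 1749 mean [0.5341 0.3204] z 0.0808 rect [534.7 319.8] [55.1 54.1] 18.6
  blob n 1475 mean [0.4846 0.2237] z 0.0769 rect [485.2 221.6] [54.  55.6] 16.7
  blob n 1333 mean [0.5869 0.2071] z 0.0769 rect [588.1 205. ] [55. 55.] 6.4
side
  blob n 175 mean [0.5326 0.3148] z 0.0776 rect [533.1 316.3] [55.2 53.8] 63.8
  blob n 205 mean [0.483 0.217] z 0.0738 rect [483.8 218.1] [52.5 56.1] 22.7
  blob n 202 mean [0.5866 0.2004] z 0.0737 rect [586.9 202.1] [56.2 51.6] 75.9
  blob n 381 mean [0.4673 0.0874] z 0.0528 rect [468.  90.] [84.2 45.5] 35.7
  blob n 627 mean [ 0.4692 -0.3118] z 0.0611 rect [ 469.9 -309.5] [54.6 56. ] 2.7
top
  blob n 404 mean [0.5344 0.3194] z 0.0793 rect [535.  319.9] [54.4 54.2] 28.1
  blob n 405 mean [0.4846 0.222 ] z 0.0754 rect [485.2 221.3] [54.8 52.7] 89.7
  blob n 386 mean [0.5877 0.2055] z 0.0754 rect [588.3 205.3] [52.8 55.1] 88.3
  blob n 584 mean [0.4686 0.0926] z 0.0541 rect [469.   92.8] [86.3 43.9] 35.1
  blob n 452 mean [ 0.4703 -0.3062] z 0.062 rect [ 470.7 -307.3] [54.  55.3] 3.3
(array([0.538, 0.323]), array([ 79.5, 124.9]), 'yaw long', np.float32(-0.2))
shift [-0.21  0.67  2.57] turn [ 0.   -0.    0.01] | now [0.4997 0.3185 0.2487] yaw 20.1 q7 -0.26 t 2.5 grip 0.903 0.0
```

```bash
python3 -m pendant '[[-0.1,0.3,0.6,0,0,0,0.8],[-0.2,0.65,1.2,0,0,0,0.8],[-0.21,0.67,1.8,0,0,0,0.8],[-0.21,0.67,2.4,0,0,0,0.8],[-0.21,0.67,2.8,0,0,0,0.8],[-0.21,0.67,3.2,0,0,0,0.8],[-0.21,0.67,3.5,0,0,0,0.8],[-0.21,0.67,3.8,0,0,0,0.8],[-0.21,0.67,3.97,0,0,0,0.8],[-0.21,0.67,3.97,0,0,0,0.8]]' 40
python3 -m pendant '[[0,0,0,0,0,0,0.3],[0,0,0,0,0,0,0],[0,0,0,0,0,0,-0.3],[0,0,0,0,0,0,-0.5],[0,0,0,0,0,0,-0.5],[0,0,0,0,0,0,-0.5],[0,0,-0.2,0,0,0,-0.5],[0,0,-0.6,0,0,0,-0.5],[0,0,-1.2,0,0,0,-0.5],[0,0,-1.8,0,0,0,-0.5]]' 40
python3 go.py .6285 -.0833 .14
```

```text
clock: 3.75
position: [0.5349, 0.3195, 0.0496]
ee_rot: [0.573, 0.819, -0.0, -0.0]
ft_force: [0.2, -0.0, -0.3]
grip_width: 0.899
grasp_force: 0.0
clock: 5.0
position: [0.5353, 0.3197, 0.1424]
ee_rot: [0.573, 0.819, 0.0, 0.0]
ft_force: [0.6, 0.3, -2.9]
grip_width: 0.631
grasp_force: 42.7
shift [-8.21 -1.01  0.04] turn [ 0.01 -0.    0.  ] | now [0.5353 0.3197 0.1424] yaw 20.0 q7 -0.2 t 5.0 grip 0.631 42.7
```

```bash
python3 -m pendant '[[-0.3,0,-0.4,0,0,0,-0.5],[-1.1,-0.1,-0.6,0,0,0,-0.5],[-2.1,-0.2,-0.7,0,0,0,-0.5],[-3.1,-0.4,-0.7,0,0,0,-0.5],[-4.2,-0.5,-0.7,0,0,0,-0.5],[-5.3,-0.7,-0.6,0,0,0,-0.5],[-6.4,-0.8,-0.4,0,0,0,-0.5],[-7.4,-0.9,-0.2,0,0,0,-0.5],[-8,-1,0,0,0,0,-0.5],[-8.21,-1.01,0,0,0,0,-0.5]]'
python3 go.py .6285 -.0833 .051
```

```text
clock: 6.25
position: [0.6273, -0.0871, 0.1398]
ee_rot: [0.575, 0.818, -0.001, -0.0]
ft_force: [-0.5, 0.7, -2.5]
grip_width: 0.629
grasp_force: 42.9
shift [0.06 0.05 1.77] turn [-0.01  0.    0.  ] | now [ 0.6273 -0.0871  0.1398] yaw 19.8 q7 0.53 t 6.25 grip 0.629 42.9
```

```bash
python3 -m pendant '[[0,0,0.2,0,0,0,-0.5],[0,0,0.6,0,0,0,-0.5],[0,0,1,0,0,0,-0.5],[0,0,1.3,0,0,0,-0.5],[0,0,1.5,0,0,0,-0.5],[0,0,1.6,0,0,0,-0.5],[0,0,1.68,0,0,0,-0.5],[0,0,1.74,0,0,0,-0.5],[0,0,1.78,0,0,0,-0.5],[0,0,1.78,0,0,0,-0.5]]'
python3 go.py .6285 -.0833 .051 
python3 -m pendant '[[0,0,0,0,0,0,-0.5],[0,0,0,0,0,0,0.3],[0,0,0,0,0,0,0.6],[0,0,0,0,0,0,0.8],[0,0,0,0,0,0,0.8],[0,0,-0.4,0,0,0,0.8],[0,0,-1,0,0,0,0.8],[0,0,-1.7,0,0,0,0.8],[0,0,-2.4,0,0,0,0.8],[0,0,-2.6,0,0,0,0.8]]'
python3 go.py .4685 .0928 .18 125.2
```

```text
clock: 7.5
position: [0.6284, -0.0834, 0.0514]
ee_rot: [0.573, 0.819, 0.0, 0.0]
ft_force: [-0.2, -0.8, -0.4]
grip_width: 0.634
grasp_force: 42.9
shift [0.   0.   0.01] turn [ 0.  0. -0.] | now [ 0.6284 -0.0834  0.0514] yaw 20.0 q7 0.56 t 7.5 grip 0.634 42.9
clock: 8.75
position: [0.6295, -0.0837, 0.1851]
ee_rot: [0.574, 0.819, 0.001, 0.002]
ft_force: [-0.5, -0.1, -0.4]
grip_width: 0.898
grasp_force: 0.0
shift [ 4.42 -1.82  0.09] turn [ 0.04 -0.01  9.35] | now [ 0.6295 -0.0837  0.1851] yaw 20.0 q7 0.52 t 8.75 grip 0.898 0.0
```

```bash
python3 -m pendant '[[0.5,-0.2,-0.2,0,0,1.2,0.8],[1.1,-0.4,-0.4,0,0,2.4,0.8],[1.8,-0.7,-0.6,0,0,3.6,0.8],[2.5,-1,-0.6,0,0,4.8,0.8],[3.2,-1.3,-0.6,0,0,6,0.8],[3.8,-1.6,-0.6,0,0,7.2,0.8],[4.3,-1.8,-0.6,0,0,8.3,0.8],[4.4,-1.82,-0.6,0,0,9.3,0.8],[4.4,-1.82,-0.6,0,0,9.35,0.8],[4.4,-1.82,-0.6,0,0,9.35,0.8]]'
python3 - <<'E'
from meas import *
cal,im,d=snap('wrist','w2.png'); P=cloud(cal,d); np.savez('/tmp/w2',P=P,im=im)
blob(P,.469,.093,.047,.06,.055)
x,y=.4714,.0875; o=ortho(cal,cv2.GaussianBlur(im,(3,3),0),.004,x,y,.2).astype(int); print(rect(big(o.max(2)<85),x,y))
for r in manip.trace('slidebox','wrist'): print(r['p'],np.round(r['box']))
E
python3 go.py .4688 .0928 .03 125.2
```

```text
clock: 10.0
position: [0.4676, 0.0917, 0.2112]
ee_rot: [0.953, 0.304, 0.0, 0.0]
ft_force: [-0.1, 0.7, -0.1]
grip_width: 0.899
grasp_force: 0.0
  blob n 2929 mean [0.4709 0.0939] z 0.0558 rect [468.8  92.3] [84.6 43.9] 34.6
(array([0.4714, 0.0876]), array([99.9, 99.7]), 'yaw long', np.float32(23.6))
0.76 [260. 146. 300. 224.]
0.34 [490. 310. 555. 370.]
shift [ 0.03 -0.    3.62] turn [0.   0.   0.01] | now [0.4676 0.0917 0.2111] yaw -54.7 q7 -1.25 t 10.1 grip 0.899 0.0
```

View pics/w2.png

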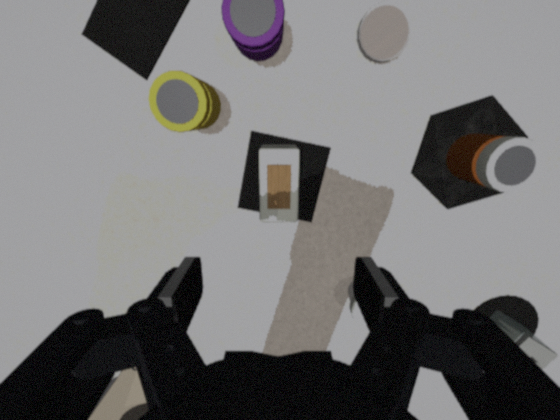

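Wrist view: slide box at (279,184) squarely between the jaws on the square mat; the jar stands upright on the hex mat at about (500,165).

```bash
python3 -m pendant '[[0.03,0,0.5,0,0,0,0.6],[0.03,0,1.1,0,0,0,0.6],[0.03,0,1.7,0,0,0,0.6],[0.03,0,2.2,0,0,0,0.6],[0.03,0,2.6,0,0,0,0.6],[0.03,0,2.9,0,0,0,0.6],[0.03,0,3.2,0,0,0,0.6],[0.03,0,3.45,0,0,0,0.6],[0.03,0,3.62,0,0,0,0.6],[0.03,0,3.62,0,0,0,0.6]]' 40
python3 go.py .469 .0926 .03 125.2
python3 -m pendant '[[0,0,0,0,0,0,0.3],[0,0,0,0,0,0,0],[0,0,0,0,0,0,-0.3],[0,0,0,0,0,0,-0.6],[0,0,0,0,0,0,-0.8],[0,0,0,0,0,0,-0.8],[0,0,0,0,0,0,-0.8],[0,0,-0.3,0,0,0,-0.8],[0,0,-0.9,0,0,0,-0.8],[0,0,-1.6,0,0,0,-0.8]]' 40
python3 go.py .5372 .323 .14 90
```

```text
clock: 11.35
position: [0.4684, 0.0929, 0.0297]
ee_rot: [0.953, 0.303, -0.0, 0.0]
ft_force: [0.4, 0.1, 0.4]
grip_width: 0.797
grasp_force: 0.0
shift [ 0.01  0.01 -0.01] turn [-0.    0.01  0.  ] | now [0.4684 0.0929 0.0297] yaw -54.8 q7 -1.16 t 11.35 grip 0.797 0.0
clock: 12.6
position: [0.4682, 0.0928, 0.1115]
ee_rot: [0.953, 0.302, -0.0, 0.0]
ft_force: [0.7, 1.3, -2.5]
grip_width: 0.495
grasp_force: 41.1
shift [ 3.78 -2.97 -0.57] turn [0.  0.  4.4] | now [0.4682 0.0928 0.1115] yaw -54.8 q7 -1.21 t 12.6 grip 0.495 41.1
```

```bash
python3 -m pendant '[[0.2,-0.1,-0.5,0,0,0.3,-0.8],[0.6,-0.4,-0.9,0,0,0.9,-0.8],[1.1,-0.8,-1.1,0,0,1.5,-0.8],[1.6,-1.2,-1.2,0,0,2.1,-0.8],[2.1,-1.6,-1.2,0,0,2.7,-0.8],[2.6,-2,-1.2,0,0,3.3,-0.8],[3.1,-2.4,-1.1,0,0,3.8,-0.8],[3.5,-2.8,-0.9,0,0,4.2,-0.8],[3.78,-2.97,-0.7,0,0,4.4,-0.8],[3.78,-2.97,-0.6,0,0,4.4,-0.8]]'
python3 -m pendant '[[0,0,0,0,0,0,-0.8],[0,0,0,0,0,0,-0.8],[0,0,0,0,0,0,-0.8],[0,0,0,0,0,0,-0.8],[0,0,0.2,0,0,0,-0.8],[0,0,0.5,0,0,0,-0.8],[0,0,0.8,0,0,0,-0.8],[0,0,1.1,0,0,0,-0.8],[0,0,1.3,0,0,0,-0.8],[0,0,1.4,0,0,0,-0.8]]'
python3 go.py .5372 .323 .0308 89.8
```

```text
clock: 13.85
position: [0.5372, 0.3237, 0.1395]
ee_rot: [1.0, 0.001, -0.0, 0.0]
ft_force: [-0.4, -1.5, -1.5]
grip_width: 0.498
grasp_force: 41.2
clock: 15.1
position: [0.5372, 0.3232, 0.0693]
ee_rot: [1.0, 0.0, -0.0, 0.0]
ft_force: [-1.0, -0.0, -2.2]
grip_width: 0.493
grasp_force: 41.2
shift [0.   0.   0.77] turn [0.   0.   0.03] | now [0.5372 0.3232 0.0693] yaw -90.0 q7 -2.07 t 15.1 grip 0.493 41.2
```

```bash
python3 -m pendant '[[0,0,0.2,0,0,0.03,-0.8],[0,0,0.4,0,0,0.03,-0.8],[0,0,0.55,0,0,0.03,-0.8],[0,0,0.65,0,0,0.03,-0.8],[0,0,0.71,0,0,0.03,-0.8],[0,0,0.75,0,0,0.03,-0.8],[0,0,0.77,0,0,0.03,-0.8],[0,0,0.78,0,0,0.03,-0.8],[0,0,0.78,0,0,0.03,-0.8],[0,0,0.78,0,0,0.03,-0.8]]'
python3 -m pendant '[[0,0,0,0,0,0,-0.2],[0,0,0,0,0,0,0.1],[0,0,0,0,0,0,0.4],[0,0,0,0,0,0,0.4],[0,0,0,0,0,0,0.4],[0,0,-0.3,0,0,0,0.4],[0,0,-0.9,0,0,0,0.4],[0,0,-1.6,0,0,0,0.4],[0,0,-2.4,0,0,0,0.4],[0,0,-2.8,0,0,0,0.4]]'
python3 - <<'E'
from meas import *
cal,im,d=snap('wrist'); P=cloud(cal,d); cw,iw,dw=snap('top')
blob(P,.537,.323,.047,.062,.055); blob(cloud(cw,dw),.537,.323,.047,.06,.055)
from go import plan
plan(.4705,-.307,.2,3); plan(.4705,-.307,.2,93)
E
```

```text
clock: 16.35
position: [0.5374, 0.3234, 0.0312]
ee_rot: [1.0, -0.002, 0.0, -0.0]
ft_force: [0.4, -0.9, -1.9]
grip_width: 0.494
grasp_force: 41.2
clock: 17.6
position: [0.5383, 0.3238, 0.1749]
ee_rot: [1.0, -0.002, 0.002, -0.001]
ft_force: [-0.3, 0.7, -0.9]
grip_width: 0.7
grasp_force: 0.0
  blob n 3583 mean [0.5391 0.3235] z 0.0558 rect [535.5 323.7] [44.2 86.2] 89.8
  blob n 544 mean [0.5334 0.3215] z 0.0542 rect [536.7 323.7] [85.7 45.4] 0.8
shift [-1.31 12.62 -0.55] turn [-4.000e-02 -1.000e-02  1.085e+01] | now [0.5387 0.3241 0.1749] yaw -90.2 q7 -2.1 t 17.7 grip 0.7 0.0
shift [-1.31 12.62 -0.55] turn [-0.02 -0.03 -0.4 ] | now [0.5387 0.3241 0.1749] yaw -90.2 q7 -2.1 t 17.7 grip 0.7 0.0
```

```bash
python3 -m pendant '[[0,0.4,-0.5,0,0,0,0.8],[-0.1,1.3,-0.8,0,0,0,0.8],[-0.2,2.3,-1,0,0,0,0.8],[-0.4,3.3,-1,0,0,0,0.8],[-0.5,4.3,-1,0,0,0,0.8],[-0.6,5.3,-1,0,0,0,0.8],[-0.7,6.3,-1,0,0,0,0.8],[-0.8,7.3,-1,0,0,0,0.8],[-0.9,8.3,-1,0,0,0,0.8],[-1,9.3,-1,0,0,0,0.8]]'
python3 go.py .4705 -.307 .215 93
```

```text
clock: 18.95
position: [0.4849, -0.1429, 0.2208]
ee_rot: [1.0, -0.002, -0.0, -0.0]
ft_force: [0.9, 0.1, 0.5]
grip_width: 0.9
grasp_force: 0.0
shift [-0.28  3.28  0.11] turn [-0.   0.  -0.4] | now [ 0.4849 -0.1429  0.2208] yaw -90.2 q7 -1.34 t 18.95 grip 0.9 0.0
```

```bash
python3 -m pendant '[[0,0.9,0,0,0,-0.1,0.8],[-0.1,1.7,0,0,0,-0.2,0.8],[-0.2,2.4,0,0,0,-0.3,0.8],[-0.25,2.9,0,0,0,-0.4,0.8],[-0.28,3.2,0,0,0,-0.4,0.8],[-0.28,3.28,0,0,0,-0.4,0.8],[-0.28,3.28,0,0,0,-0.4,0.8],[-0.28,3.28,0,0,0,-0.4,0.8],[-0.28,3.28,0,0,0,-0.4,0.8],[-0.28,3.28,0,0,0,-0.4,0.8]]'
python3 - <<'E'
from meas import *
cal,im,d=snap('wrist','w3.png'); P=cloud(cal,d); np.savez('/tmp/w3',P=P,im=im)
blob(P,.4705,-.307,.057,.0675,.045); blob(P,.4705,-.307,.06,.0665,.045)
x,y=.4768,-.31; o=ortho(cal,cv2.GaussianBlur(im,(3,3),0),.004,x,y,.2).astype(int); h=big(o.max(2)<85); c,r=cv2.minEnclosingCircle(h); print(w(c,x,y),r*.5)
for rr in manip.trace('dish','wrist'): 
    q=P[rr['pixels']]; print(rr['p'],np.round(rr['box']))
from go import plan
plan(.4705,-.307,.036,93)
E
```

```text
clock: 20.2
position: [0.4711, -0.305, 0.2211]
ee_rot: [1.0, 0.026, 0.0, -0.0]
ft_force: [0.5, 0.5, -0.5]
grip_width: 0.902
grasp_force: 0.0
  blob n 2167 mean [ 0.4717 -0.308 ] z 0.0636 rect [ 470.5 -308.2] [53.4 53.8] 2.6
  blob n 2123 mean [ 0.4712 -0.3081] z 0.0637 rect [ 470.4 -308.2] [53.3 53.8] 2.6
[ 0.4771 -0.3111] 53.67713165283203
0.82 [258. 155. 305. 216.]
shift [-0.01  0.04  3.7 ] turn [-0. -0. -0.] | now [ 0.4711 -0.3052  0.2211] yaw -87.0 q7 -0.88 t 20.3 grip 0.903 0.0
```

View pics/w3.png

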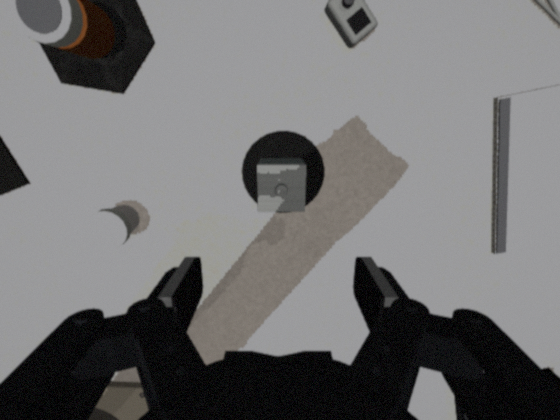

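Dish lid at (281,187), square in line with the jaws on the round mat. Centre ≈ (0.4705, -0.308).

```bash
python3 -m pendant '[[-0.01,0.05,0.5,0,0,0,0.8],[-0.01,0.05,1.1,0,0,0,0.8],[-0.01,0.05,1.7,0,0,0,0.8],[-0.01,0.05,2.2,0,0,0,0.8],[-0.01,0.05,2.6,0,0,0,0.8],[-0.01,0.05,2.9,0,0,0,0.8],[-0.01,0.05,3.2,0,0,0,0.8],[-0.01,0.05,3.5,0,0,0,0.8],[-0.01,0.05,3.7,0,0,0,0.8],[-0.01,0.05,3.7,0,0,0,0.8]]' 40
python3 go.py .4705 -.308 .036 93
python3 -m pendant '[[0,0,0,0,0,0,0.3],[0,0,0,0,0,0,0],[0,0,0,0,0,0,-0.3],[0,0,0,0,0,0,-0.5],[0,0,0,0,0,0,-0.5],[0,0,0,0,0,0,-0.5],[0,0,-0.2,0,0,0,-0.5],[0,0,-0.7,0,0,0,-0.5],[0,0,-1.4,0,0,0,-0.5],[0,0,-2.2,0,0,0,-0.5]]' 40
python3 go.py .4714 .0876 .12 23.6; python3 go.py .4714 .0876 .12 113.6
```

```text
clock: 21.55
position: [0.4702, -0.3077, 0.0354]
ee_rot: [1.0, 0.026, -0.001, -0.0]
ft_force: [-0.6, 1.1, -0.6]
grip_width: 0.899
grasp_force: 0.0
shift [ 0.    0.01 -0.01] turn [-0.    0.01 -0.  ] | now [ 0.4702 -0.3077  0.0354] yaw -87.0 q7 -0.74 t 21.55 grip 0.899 0.0
clock: 22.8
position: [0.4701, -0.3075, 0.1471]
ee_rot: [1.0, 0.026, -0.001, -0.0]
ft_force: [0.3, -0.5, -1.4]
grip_width: 0.607
grasp_force: 42.7
shift [ 0.44 -7.89  0.55] turn [0.   0.01 8.67] | now [ 0.4701 -0.3075  0.1471] yaw -87.0 q7 -0.83 t 22.8 grip 0.607 42.7
shift [ 0.44 -7.89  0.55] turn [-0.01  0.01 -2.58] | now [ 0.4701 -0.3075  0.1471] yaw -87.0 q7 -0.83 t 22.8 grip 0.607 42.7
```

```bash
python3 -m pendant '[[0,-0.3,-0.1,0,0,-0.1,-0.5],[0,-1.1,-0.1,0,0,-0.4,-0.5],[0.1,-2.1,-0.1,0,0,-0.7,-0.5],[0.2,-3.1,-0.1,0,0,-1,-0.5],[0.2,-4.1,-0.1,0,0,-1.4,-0.5],[0.3,-5.1,0,0,0,-1.7,-0.5],[0.4,-6.1,0.1,0,0,-2,-0.5],[0.44,-7,0.3,0,0,-2.3,-0.5],[0.44,-7.6,0.4,0,0,-2.5,-0.5],[0.44,-7.88,0.5,0,0,-2.58,-0.5]]'
python3 -m pendant '[[0,0,0,0,0,0,-0.5],[0,0,0,0,0,0,-0.5],[0,0,0,0,0,0,-0.5],[0,0,0.1,0,0,0,-0.5],[0,0,0.3,0,0,0,-0.5],[0,0,0.5,0,0,0,-0.5],[0,0,0.7,0,0,0,-0.5],[0,0,0.9,0,0,0,-0.5],[0,0,1,0,0,0,-0.5],[0,0,1.1,0,0,0,-0.5]]'
python3 go.py .4714 .0876 .0365 113.6
```

```text
clock: 24.05
position: [0.4715, 0.088, 0.1206]
ee_rot: [0.979, 0.206, -0.0, 0.0]
ft_force: [0.6, -0.9, -2.0]
grip_width: 0.609
grasp_force: 42.8
clock: 25.3
position: [0.4722, 0.0868, 0.0658]
ee_rot: [0.979, 0.205, 0.0, -0.0]
ft_force: [0.1, 0.6, -3.0]
grip_width: 0.613
grasp_force: 42.8
shift [-0.01 -0.02  0.59] turn [-0. -0.  0.] | now [0.4722 0.0868 0.0658] yaw -66.4 q7 -1.36 t 25.3 grip 0.613 42.8
```

```bash
python3 -m pendant '[[0,0,0.15,0,0,0,-0.5],[0,0,0.3,0,0,0,-0.5],[0,0,0.42,0,0,0,-0.5],[0,0,0.5,0,0,0,-0.5],[0,0,0.55,0,0,0,-0.5],[0,0,0.58,0,0,0,-0.5],[0,0,0.59,0,0,0,-0.5],[0,0,0.59,0,0,0,-0.5],[0,0,0.59,0,0,0,-0.5],[0,0,0.59,0,0,0,-0.5]]'
python3 -m pendant '[[0,0,0,0,0,0,-0.1],[0,0,0,0,0,0,0.2],[0,0,0,0,0,0,0.5],[0,0,0,0,0,0,0.6],[0,0,0,0,0,0,0.6],[0,0,-0.3,0,0,0,0.6],[0,0,-0.9,0,0,0,0.6],[0,0,-1.6,0,0,0,0.6],[0,0,-2.4,0,0,0,0.6],[0,0,-2.8,0,0,0,0.6]]'
python3 - <<'E'
from meas import *
cal,im,d=snap('wrist','w4.png'); P=cloud(cal,d); ct,it,dt=snap('top'); T=cloud(ct,dt)
blob(P,.4714,.0876,.057,.0675,.045); blob(T,.4714,.0876,.056,.068,.045)
blob(P,.6285,-.0833,.073,.088); blob(T,.6285,-.0833,.073,.088)
from go import plan
plan(.6285,-.0833,.18,-40); plan(.6285,-.0833,.18,20)
E
```

```text
clock: 26.55
position: [0.4722, 0.0867, 0.0369]
ee_rot: [0.979, 0.205, 0.0, -0.0]
ft_force: [-2.8, -1.1, 4.9]
grip_width: 0.612
grasp_force: 43.7
clock: 27.8
position: [0.473, 0.0868, 0.1799]
ee_rot: [0.979, 0.204, 0.002, -0.0]
ft_force: [-0.1, -0.5, 0.1]
grip_width: 0.8
grasp_force: 0.0
  blob n 2796 mean [0.4727 0.0878] z 0.0636 rect [471.1  87. ] [54.7 54. ] 23.5
  blob n 0 mean [nan nan] z nan rect [0. 0.] [0. 0.] 0.0
  blob n 3581 mean [ 0.6257 -0.0792] z 0.0808 rect [624.9 -80.6] [55.7 50.8] 37.2
  blob n 367 mean [ 0.6271 -0.082 ] z 0.0794 rect [627.8 -82.1] [54.1 53.6] 53.1
shift [ 1.48  4.36 -0.  ] turn [ 0.01 -0.04 -3.3 ] | now [0.4735 0.087  0.1797] yaw -66.4 q7 -1.42 t 27.9 grip 0.801 0.0
shift [ 1.48  4.36 -0.  ] turn [  0.03  -0.03 -10.8 ] | now [0.4735 0.087  0.1797] yaw -66.4 q7 -1.42 t 27.9 grip 0.801 0.0meas.py:13: RuntimeWarning: Mean of empty slice.
  c=q.mean(0); k=np.hypot(*(q-np.median(q,0)).T)<r; q=q[k]
  ret = um.true_divide(
  return _methods._mean(a, axis=axis, dtype=dtype,
meas.py:14: RuntimeWarning: Mean of empty slice.
  rc,wh,a=cv2.minAreaRect((q*1000).astype(np.float32)); print('  blob n',len(q),'mean',np.round(q.mean(0),4),'z',round(np.median(P[m][:,2]),4),'rect',np.round(rc,1),np.round(wh,1),round(a,1))
  ret = ret.dtype.type(ret / rcount)
```

```bash
python3 -m pendant '[[0.1,0.3,-0.2,0,0,0,0.8],[0.3,0.9,-0.3,0,0,0,0.8],[0.6,1.7,-0.3,0,0,0,0.8],[0.9,2.6,-0.3,0,0,0,0.8],[1.2,3.4,-0.3,0,0,0,0.8],[1.4,4,-0.3,0,0,0,0.8],[1.48,4.3,-0.3,0,0,0,0.8],[1.48,4.36,-0.3,0,0,0,0.8],[1.48,4.36,-0.3,0,0,0,0.8],[1.48,4.36,-0.3,0,0,0,0.8]]'
python3 go.py .6283 -.0828 .05
```

```text
clock: 29.15
position: [0.627, -0.0822, 0.1918]
ee_rot: [0.979, 0.205, 0.0, -0.0]
ft_force: [0.5, 1.2, -0.5]
grip_width: 0.9
grasp_force: 0.0
shift [0.02 0.02 2.84] turn [-0.01 -0.   -0.  ] | now [ 0.627  -0.0822  0.1918] yaw -66.3 q7 -0.92 t 29.15 grip 0.9 0.0
```

```bash
python3 -m pendant '[[0.02,0.02,0.4,0,0,0,0.8],[0.02,0.02,0.8,0,0,0,0.8],[0.02,0.02,1.2,0,0,0,0.8],[0.02,0.02,1.6,0,0,0,0.8],[0.02,0.02,2,0,0,0,0.8],[0.02,0.02,2.3,0,0,0,0.8],[0.02,0.02,2.6,0,0,0,0.8],[0.02,0.02,2.78,0,0,0,0.8],[0.02,0.02,2.84,0,0,0,0.8],[0.02,0.02,2.84,0,0,0,0.8]]' 40
python3 go.py .6283 -.0828 .05
python3 -m pendant '[[0,0,0,0,0,0,0.3],[0,0,0,0,0,0,0],[0,0,0,0,0,0,-0.3],[0,0,0,0,0,0,-0.5],[0,0,0,0,0,0,-0.5],[0,0,0,0,0,0,-0.5],[0,0,-0.2,0,0,0,-0.5],[0,0,-0.6,0,0,0,-0.5],[0,0,-1.2,0,0,0,-0.5],[0,0,-1.8,0,0,0,-0.5]]' 40
python3 go.py .477 -.3107 .14
```

```text
clock: 30.4
position: [0.6287, -0.0839, 0.0498]
ee_rot: [0.979, 0.205, 0.0, 0.0]
ft_force: [0.3, 0.4, -0.3]
grip_width: 0.899
grasp_force: 0.0
shift [ 0.   -0.02 -0.  ] turn [ 0. -0.  0.] | now [ 0.6287 -0.0839  0.0498] yaw -66.4 q7 -0.86 t 30.4 grip 0.899 0.0
clock: 31.65
position: [0.6286, -0.0841, 0.1417]
ee_rot: [0.979, 0.205, 0.0, 0.0]
ft_force: [0.4, -0.1, -1.9]
grip_width: 0.633
grasp_force: 42.7
shift [-4.59  2.94  0.03] turn [ 0. -0.  0.] | now [ 0.6286 -0.0841  0.1417] yaw -66.4 q7 -0.9 t 31.65 grip 0.633 42.7
```

```bash
python3 -m pendant '[[-0.2,0.1,-0.1,0,0,0,-0.5],[-0.6,0.4,-0.1,0,0,0,-0.5],[-1.2,0.7,-0.1,0,0,0,-0.5],[-1.9,1.2,-0.1,0,0,0,-0.5],[-2.6,1.6,-0.1,0,0,0,-0.5],[-3.3,2.1,-0.1,0,0,0,-0.5],[-3.9,2.5,0,0,0,0,-0.5],[-4.3,2.8,0,0,0,0,-0.5],[-4.52,2.91,0,0,0,0,-0.5],[-4.59,2.94,0,0,0,0,-0.5]]'
python3 -m pendant '[[0,0,0,0,0,0,-0.5],[0,0,0,0,0,0,-0.5],[0,0,0,0,0,0,-0.5],[0,0,0.1,0,0,0,-0.5],[0,0,0.3,0,0,0,-0.5],[0,0,0.5,0,0,0,-0.5],[0,0,0.8,0,0,0,-0.5],[0,0,1,0,0,0,-0.5],[0,0,1.15,0,0,0,-0.5],[0,0,1.2,0,0,0,-0.5]]'
python3 go.py .477 -.3107 .0505
```

```text
clock: 32.9
position: [0.4759, -0.311, 0.139]
ee_rot: [0.979, 0.204, -0.0, -0.0]
ft_force: [0.9, 1.1, -2.0]
grip_width: 0.63
grasp_force: 42.8
clock: 34.15
position: [0.477, -0.3105, 0.0791]
ee_rot: [0.979, 0.205, -0.0, -0.0]
ft_force: [-0.8, 0.5, -3.1]
grip_width: 0.632
grasp_force: 42.8
shift [-0.    0.    0.57] turn [-0.  0.  0.] | now [ 0.477  -0.3105  0.0791] yaw -66.4 q7 -0.44 t 34.15 grip 0.632 42.8
```

```bash
python3 -m pendant '[[0,0,0.15,0,0,0,-0.5],[0,0,0.3,0,0,0,-0.5],[0,0,0.42,0,0,0,-0.5],[0,0,0.5,0,0,0,-0.5],[0,0,0.54,0,0,0,-0.5],[0,0,0.56,0,0,0,-0.5],[0,0,0.57,0,0,0,-0.5],[0,0,0.57,0,0,0,-0.5],[0,0,0.57,0,0,0,-0.5],[0,0,0.57,0,0,0,-0.5]]'
python3 -m pendant '[[0,0,0,0,0,0,-0.1],[0,0,0,0,0,0,0.3],[0,0,0,0,0,0,0.6],[0,0,0,0,0,0,0.8],[0,0,0,0,0,0,0.8],[0,0,-0.3,0,0,0,0.8],[0,0,-0.9,0,0,0,0.8],[0,0,-1.6,0,0,0,0.8],[0,0,-2.4,0,0,0,0.8],[0,0,-3,0,0,0,0.8]]'
python3 -m pendant '[[0.3,-0.4,-0.2,0,0,0,0.8],[0.7,-1,-0.4,0,0,0,0.8],[1.2,-1.6,-0.6,0,0,0,0.8],[1.6,-2.2,-0.6,0,0,0,0.8],[2,-2.8,-0.6,0,0,0,0.8],[2.2,-3,-0.6,0,0,0,0.8],[2.2,-3,-0.6,0,0,0,0.8],[2.2,-3,-0.6,0,0,0,0.8],[2.2,-3,-0.6,0,0,0,0.8],[2.2,-3,-0.6,0,0,0,0.8]]'
python3 - <<'E'
from meas import *
for c in ['top','side']:
    cal,im,d=snap(c,c+'_end.png'); P=cloud(cal,d); print(c)
    for a in [(.477,-.311,.073,.088),(.471,.087,.056,.068,.045),(.537,.323,.047,.06,.055),(.405,-.097,.043,.053),(.667,.092,.008,.018),(.65,-.375,.02,.035)]:
        try: blob(P,*a)
        except Exception as e: print('none')
    cv2.imwrite('pics/'+c+'_e.png',cv2.cvtColor(cv2.resize(im[110:390,100:460],None,fx=2,fy=2),cv2.COLOR_RGB2BGR))
E
```

```text
clock: 35.4
position: [0.4772, -0.3105, 0.0511]
ee_rot: [0.979, 0.205, 0.0, -0.0]
ft_force: [-0.5, 0.2, -3.4]
grip_width: 0.629
grasp_force: 42.8
clock: 36.65
position: [0.4774, -0.311, 0.204]
ee_rot: [0.979, 0.204, 0.001, 0.001]
ft_force: [0.5, 0.3, -0.6]
grip_width: 0.901
grasp_force: 0.0
clock: 37.9
position: [0.5177, -0.1298, 0.2311]
ee_rot: [0.979, 0.204, -0.0, 0.0]
ft_force: [-0.5, -0.2, -0.2]
grip_width: 0.899
grasp_force: 0.0
top
  blob n 0 mean [nan nan] z nan rect [0. 0.] [0. 0.] 0.0
  blob n 453 mean [0.4713 0.0877] z 0.062 rect [471.9  87.8] [54.2 53.8] 23.8
  blob n 591 mean [0.5366 0.3227] z 0.0541 rect [536.9 323.5] [44.6 85.1] 88.5
  blob n 309 mean [ 0.404  -0.0976] z 0.048 rect [403.6 -96.8] [47.5 47.4] 87.8
  blob n 350 mean [0.6678 0.093 ] z 0.0123 rect [668.  93.] [56.2 57.4] 67.2
  blob n 0 mean [nan nan] z nan rect [0. 0.] [0. 0.] 0.0
side
  blob n 552 mean [ 0.4749 -0.313 ] z 0.0783 rect [ 475.4 -311.7] [54.6 53.9] 3.2
  blob n 301 mean [0.4703 0.0826] z 0.0608 rect [470.8  84.7] [55.4 58.4] 23.7
  blob n 127 mean [0.5139 0.3188] z 0.0527 rect [523.6 320.2] [62.  48.1] 4.0
  blob n 295 mean [ 0.4029 -0.102 ] z 0.0469 rect [ 403.7 -101.5] [49.8 49.1] 35.5
  blob n 221 mean [0.6671 0.0887] z 0.0109 rect [667.   90.3] [59.1 53.4] 73.6
  blob n 363 mean [ 0.6523 -0.3777] z 0.0247 rect [ 653.7 -375.6] [52.9 34.2] 42.7meas.py:13: RuntimeWarning: Mean of empty slice.
  c=q.mean(0); k=np.hypot(*(q-np.median(q,0)).T)<r; q=q[k]
  ret = um.true_divide(
  return _methods._mean(a, axis=axis, dtype=dtype,
meas.py:14: RuntimeWarning: Mean of empty slice.
  rc,wh,a=cv2.minAreaRect((q*1000).astype(np.float32)); print('  blob n',len(q),'mean',np.round(q.mean(0),4),'z',round(np.median(P[m][:,2]),4),'rect',np.round(rc,1),np.round(wh,1),round(a,1))
  ret = ret.dtype.type(ret / rcount)
```

View pics/top_e.png

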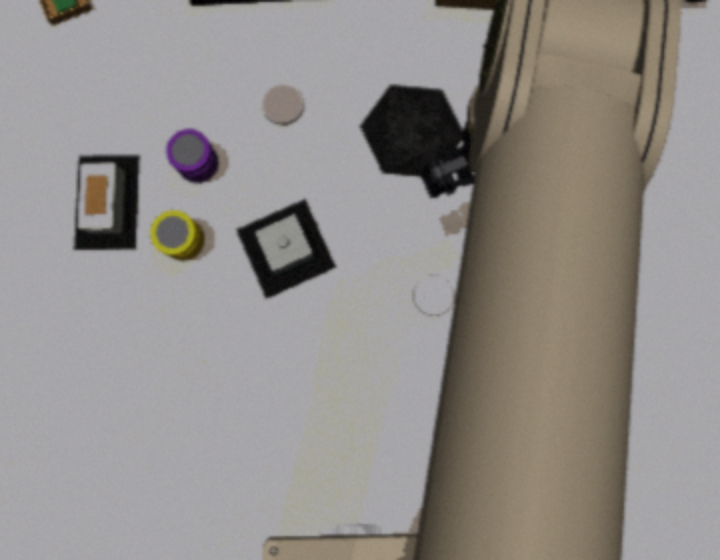

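View pics/side_e.png

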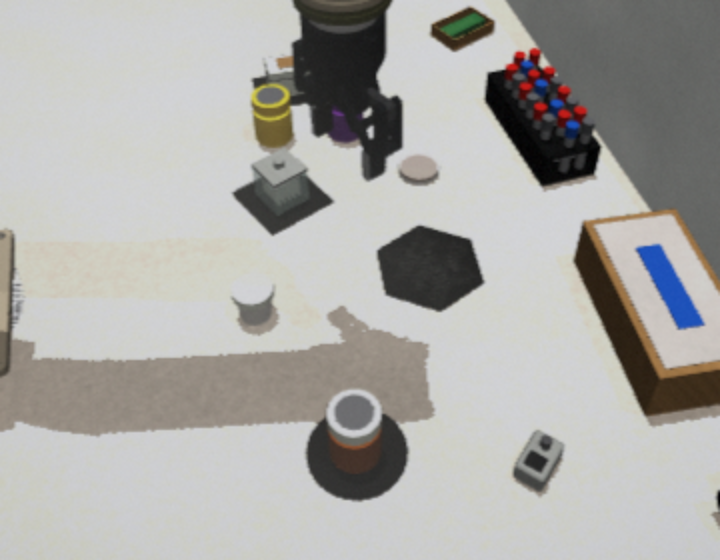

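The top view shows the dish centred and in line on the square mat at (283,240) and the box on the oblong mat at (100,197). The side view shows the jar upright on the round mat at (355,430) and the hex mat empty. The bystanders have not moved.

```bash
python3 -c "
from workcell import manip
print(manip.hand_in())"
```

```text
the job is handed in; nothing more can be done
None
```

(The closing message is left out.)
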